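# Fetch the maker's seal from the covered box in the pottery studio

## Robot

A 6-joint arm with a two-finger parallel gripper is mounted at the origin on the work surface. World frame = base frame: x ahead of the robot, y to its left, z up, the work surface at z = 0. Lengths are in m, angles in degrees, forces in N, time in s.
With the tool pointing down it reaches from about 0.375 to 0.9 m from the base axis. Payload 3.1 kg.
Tool frame: the origin (TCP) lies on the centre line of the jaws, within the pads' length; the fingertips stand 8 mm ahead of it and the grasp point (between the pads) lies 11 mm behind it (bot.tip_extent is the distance from the TCP to the fingertips, in m); z points along the fingers, y is the line along which they close (so a half turn about z gives the same grasp; the last joint's range is limited). The gripper opens to 87 mm and grips with 3 to 60 N. Pads are 19 mm wide; open, the fingers measure 117 mm over their backs; the gripper's body (75 mm by 190 mm) begins 51 mm behind the grasp point.
Start: joints at [55.606, 30.224, 82.088, -0, 67.689, -10.227], TCP at [0.256, 0.57, 0.231] pointing down, gripper open.
Joint ranges: [-176.69, 176.69], [-43.24, 126.21], [12.49, 139.97], [-82, 262], [0, 151.66], [-163.58, 163.58]. Speed limits (degrees/s): [159.86, 159.86, 180, 180, 180, 180].

## Interface

Orientations are given as a 3x3 rotation matrix whose columns are the frame's x, y, z axes.
In Python, from rig import bot, vision, workorder gives the robot as it stands.
- The arm moves only by the shell command python3 -m handwheel 'ROWS'. ROWS is JSON, a list of rows, each an object with "delta_rot": the turn, a rotation vector about the tool's x, y, z in rad, a list of three; "xyz": the shift along the tool's x, y, z in mm, a list of three; "hand": the closure, from -1 (fully open) to 1 (shut). A call has exactly 5 rows; each row is the pose to reach, as a shift and turn from the pose commanded when the call began, along the tool's axes at that moment; what a row does not reach only later rows make up. A row lasts 1/8 s, in which the tool goes at most 62.5 mm and 10.7 degrees, less where a joint would pass 70% of its speed; a pose out of reach is approached as far as the arm can. A call with a gripper value outside its range is refused whole. The fingers move at their own pace and stop on an object; the grip force is fixed at half the most. Time passes only in rows, so rows that repeat a pose let the fingers close, or fill a call up. It gives the time, the measured TCP pose, the force, the opening and the grip force at its end, in the units of the state.
- bot.read_state(): the state, without advancing time (a new reading comes with each control period).
- vision.capture(name): name is "side" or "top" or "wrist"; returns the picture (480x640x3 uint8, red, green, blue); there is no depth.
- vision.camera_model(name): a dict with "camera_matrix" (3x3 intrinsics, pixels), "camera_from_world" (4x4, takes a point from world to camera coordinates). Camera axes: x right, y up, looking along -z (the intrinsics and any distortion apply to the point x, -y, -z); pixel columns grow to the right and rows downward; lengths in m; the calibration is good to about 2 mm. The wrist camera is an equidistant fisheye: a pixel r from the principal point sees the ray r / f radians off the axis. A picture is of the moment at which its call begins: read the wrist's pose just before it. camera_model takes no time and is no camera call; for the wrist camera it gives the pose at the moment of the call.
- workorder.hand_in(): hands the job in; it is judged then, once.
The state is a dict: "time_s": time; "joint_positions": joint angles; "qvel": joint speeds; "tau": joint torques, N m; "position": TCP position; "tcp_rot": TCP orientation; "force": force on the tool from outside, world axes, zero at the start; "moment": the same for the moment, N m; "opening": opening from 0.0 (shut) to 1.0 (fully open); "grasp_force": force on a finger pad.
Only numpy, scipy, OpenCV 4.12 (cv2) and the standard library are available. Lean on these libraries where they do the work, as an engineer would, in place of code of your own. Each camera call takes 0.05 s, during which the arm holds its last target. There are 200 camera calls.

## Task

Slide the loose cover of the wooden seal box all the way back onto the plain far end of the box, without lifting it off the box, so that all three pockets are open. Then lift the brass maker's seal with the red top out of its pocket and stand it upright in the middle of the square terracotta tile; leave the cover slid back on the box.

Things in the scene. Friction and masses are not known exactly. Their poses are not given: they have to be found in the camera images.
- seal_box: Brown wooden box, fixed. Origin on the table; spans x -120..136, y ±108 mm; +x points away from the robot ±20°. Near end: 3 open pockets 96 (x) by 58 mm, centres x -58, y -66, 0, 66, floor 6 mm and wall tops 48 mm above the table, each holding one small thing. Far end (x -10..130): plain flat deck, also at 48 mm. A dark lip 6 mm thick, 8 mm high rings the top, inside x -114..130, y ±102.
- cover: Loose pale plywood plate 110 (x) by 196 (y) by 6 mm, 0.13-0.25 kg, flat inside the lips over the pockets, axes along the box's. Origin: centre of underside. Yellow grip bar in its middle: 80 mm along y, 18 thick along x, top 26 mm above the plate. Pinch it and slide along box +x: centre starts at box x -58 mm, pockets are clear at +45, it meets the far lip at +75.
- seal: Maker's seal: upright brass cylinder, 24 mm diameter, 36 mm tall, red top, dark band, about 0.12 kg, standing within 8 mm (box x) and 5 mm (y) of a pocket's centre. Origin: centre of underside, z up. The other pockets hold a white porcelain plug (28 mm round, 30 tall) and a blue glazed block (28 mm square, 24 tall); which is where varies.
- tile: Square reddish-brown terracotta tile, 110 x 110 x 8 mm, with a thin white circle of 66 mm diameter round its middle, fixed to the table on the robot's left (+y) of the box. Origin: centre of its underside, on the table.
Not all that is in view belongs to the job. Of the things like the cover, leave any that is blue; of the rest the larger one is meant. What is shaped like the tile but black is not meant.

How it is judged (in metres and radians):
On the way, in this order (a step that is already met when the one before it is completed fails the run):
1. the cover is slid back onto the deck, the seal still in its pocket (x of cover in the frame of seal_box above 0.035 m and z of cover in the frame of seal_box below 0.058 m and z of seal in the frame of seal_box below 0.02 m), for 0.2 s.
2. the seal is lifted clear of the pocket (height (world z) of seal above 0.05 m), for 0.05 s.
At the end, for the whole second after the job is handed in: The cover lies flat on the box with its centre more than 35 mm towards +x of the box's origin, and the seal stands upright (within 8 degrees) and still on the tile, its centre within 30 mm of the tile's centre (x of cover in the frame of seal_box above 0.035 m and z of cover in the frame of seal_box below 0.058 m and angle between cover's own z axis and vertical below 0.1 rad and horizontal distance between seal and tile below 0.03 m and z of seal in the frame of tile between 0.004 and 0.013 m and angle between seal's own z axis and vertical below 0.15 rad and linear speed of seal below 0.02 m/s); the robot touches nothing.
It fails at once if the cover is lifted off the box (its centre more than 30 mm above where it lies) (height (world z) of cover above 0.078 m).
It fails at once if the cover falls off the box (height (world z) of cover below 0.035 m).
It also fails if it takes over 50 s, if anything falls off the work surface, if the arm or the gripper's body presses on something with over 40 N, if the wrist force passes 120 N, or if a joint passes its speed limit or range.

## Working session

There is one attempt and no reset: what is moved stays moved. The work goes in short steps, Python scripts to look and compute and a shell command to move; the robot and the scene stay as the last step left them, time stands still between calls to the robot, and variables do not carry over. Pictures are saved under pics/ and viewed, at most 10 in all, crops included, and the job is handed in when it is done.

```bash
mkdir -p pics; cat > h.py <<'E'
import numpy as np, cv2
from rig import bot, vision, workorder
def snap(cam,name,crop=None,scale=1):
    im=vision.capture(cam)
    if crop: im=im[crop[1]:crop[3],crop[0]:crop[2]]
    im=cv2.resize(im,None,fx=scale,fy=scale,interpolation=cv2.INTER_CUBIC)
    cv2.imwrite(f'pics/{name}.png',im[:,:,::-1])
def ray(cam,uv):
    m=vision.camera_model(cam);K=np.array(m['camera_matrix']);T=np.array(m['camera_from_world'])
    p=np.linalg.inv(K)@[uv[0],uv[1],1]
    if cam=='wrist':
        r=np.hypot(p[0],p[1]);d=np.array([p[0]/r*np.sin(r),p[1]/r*np.sin(r),np.cos(r)]) if r>0 else np.array([0,0,1.])
    else: d=p
    d=d*[1,-1,-1]
    R=T[:3,:3];return -R.T@T[:3,3],R.T@d
def at(cam,uv,z):
    c,d=ray(cam,uv);return c+d*(z-c[2])/d[2]
E
python3 - <<'E'
from h import *
s=bot.read_state();print(s['time_s'],s['position'],np.round(s['tcp_rot'],3).tolist(),s['opening'])
m=vision.camera_model('top');print(m)
snap('top','t1',None,1.25);snap('side','s1',None,1.25)
E
```

```text
0.0 [0.25543082 0.56964459 0.22960967] [[-0.912, 0.409, -0.001], [0.409, 0.912, -0.002], [0.0, -0.002, -1.0]] 0.9993988162710502
{'camera_matrix': array([[465.49275194,   0.        , 319.08700233],
       [  0.        , 465.49275194, 243.48157723],
       [  0.        ,   0.        ,   1.        ]]), 'camera_from_world': array([[-0.01383722, -0.99983241, -0.01198679,  0.03343103],
       [ 0.9964032 , -0.01479008,  0.08343811, -0.55565672],
       [-0.08360141, -0.01078912,  0.99644087, -1.06530646],
       [ 0.        ,  0.        ,  0.        ,  1.        ]])}
```

View pics/t1.png

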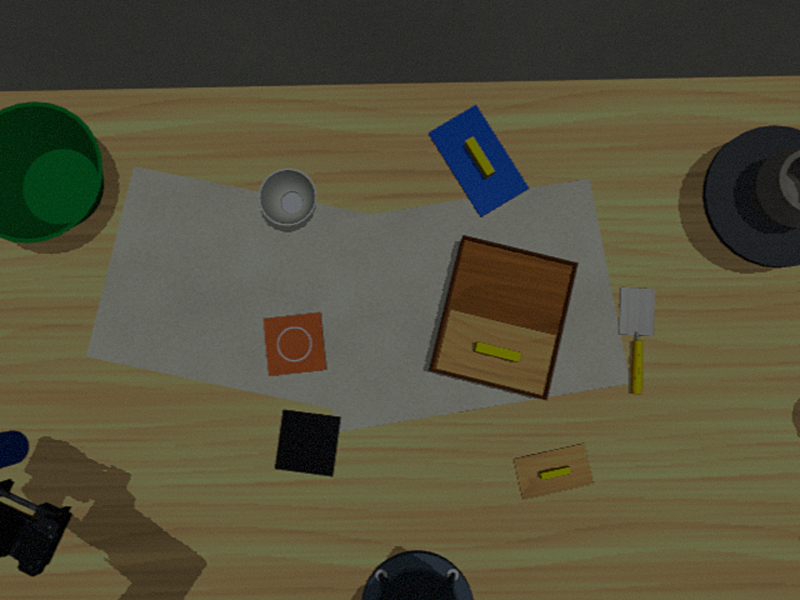

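View pics/s1.png

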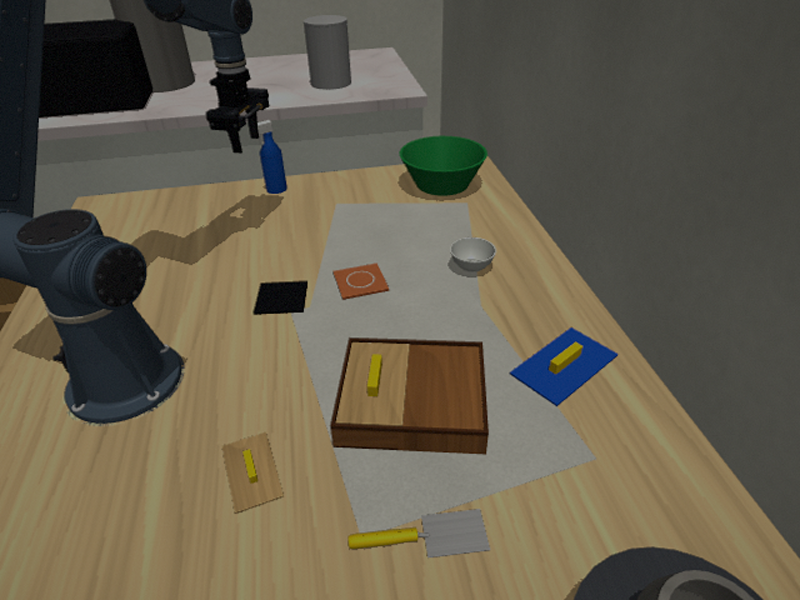

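The plates that could be taken for the cover, in 800x600 top-view pixels: pale plate on the box (497,352), blue plate (479,160), small pale plate on the table (553,471). The blue one is excluded, and the larger pale one on the box is the cover. For the tile: terracotta (295,344) is meant, black (308,443) is not. I'll check the choice in one close crop.

```bash
python3 - <<'E'
from h import *
snap('top','t2',(200,180,470,325),2.95)
E
```

```text
(no output)
```

View pics/t2.png

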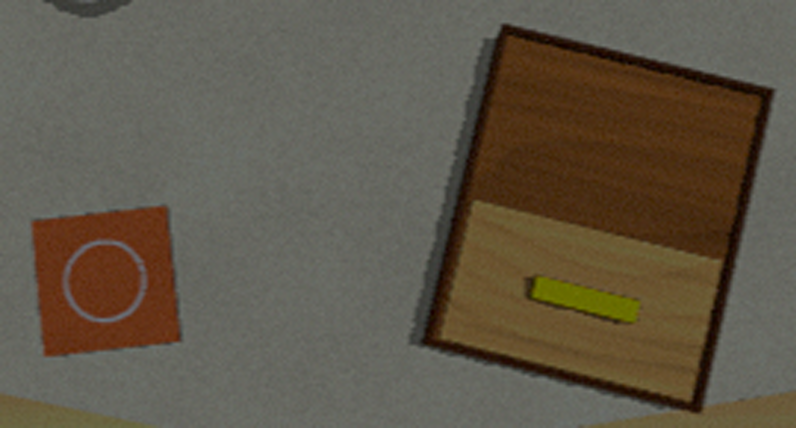

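The crop confirms the cover: pale plate inside the lips, bar centre about (585,299). Lip corners are at (503,25), (773,90), (699,411), (424,344), and the tile circle centre is at (105,281).

```bash
cat >> h.py <<'E'
def go(target,phi):
    """tool shift (mm) and turn (rad about tool z) to TCP target, tool pointing down with tool y along angle phi"""
    s=bot.read_state();R=np.array(s['tcp_rot']);d=R.T@(np.array(target)-s['position'])*1000
    from scipy.spatial.transform import Rotation as Ro
    best=None
    for k in (0,np.pi):
        y=np.array([np.cos(phi+k),np.sin(phi+k),0]);z=np.array([0,0,-1.]);G=np.c_[np.cross(y,z),y,z]
        v=Ro.from_matrix(R.T@G).as_rotvec()
        if best is None or np.linalg.norm(v)<np.linalg.norm(best): best=v
    print('t',s['time_s'],'shift',d.round(1),'rot',best.round(3),'q6',s['joint_positions'][5])
E
python3 - <<'E'
from h import *
f=lambda u,v:(200+u/2.95,180+v/2.95)
C=np.array([at('top',f(*p),.056) for p in [(503,25),(773,90),(699,411),(424,344)]])
print(C.round(4), [np.linalg.norm(C[i]-C[(i+1)%4]).round(4) for i in range(4)])
ax=(C[0]+C[1]-C[2]-C[3])[:2];ay=(C[0]+C[3]-C[1]-C[2])[:2]
a1=np.arctan2(ax[1],ax[0]);a2=np.arctan2(-ay[0],ay[1]);print('yaw',np.degrees([a1,a2]))
yaw=(a1+a2)/2;X=np.array([np.cos(yaw),np.sin(yaw)]);Y=np.array([-X[1],X[0]])
O=C.mean(0)[:2]-X*.008
B=np.array([at('top',f(*p),.080) for p in [(534,275),(640,299),(634,324),(530,298)]]);print(B.round(4))
b=B.mean(0)[:2]-O;print('O',O,'bar in box',b@X,b@Y)
for k in(-.066,0,.066): print('pocket',O-.058*X+k*Y)
print('tile',at('top',f(105,281),.008),at('top',f(107,280),.008))
go([*(O-.058*X),.16],yaw);go([*(O-.058*X),.072],yaw)
E
```

```text
[[ 0.6779 -0.0943  0.056 ]
 [ 0.6237 -0.3009  0.056 ]
 [ 0.3796 -0.2355  0.056 ]
 [ 0.4328 -0.0286  0.056 ]] [np.float64(0.2136), np.float64(0.2527), np.float64(0.2137), np.float64(0.2538)]
yaw [-15.00645851 -14.5458843 ]
[[ 0.4836 -0.1106  0.08  ]
 [ 0.4647 -0.1889  0.08  ]
 [ 0.4462 -0.1839  0.08  ]
 [ 0.4665 -0.1072  0.08  ]]
O [ 0.52078606 -0.16279706] bar in box -0.05755101838848248 0.0004856293500584961
pocket [ 0.44787127 -0.21182188]
pocket [ 0.46470415 -0.14800453]
pocket [ 0.48153703 -0.08418718]
tile [0.48494508 0.22401821 0.008     ] [0.48572218 0.22241315 0.008     ]
t 0.15 shift [-484.7 -569.1   70.6] rot [-2.000e-03  1.000e-03  1.407e+00] q6 -10.22644066577876
t 0.15 shift [-484.7 -569.   158.6] rot [-2.000e-03  1.000e-03  1.407e+00] q6 -10.22644066577876
```

The measured sizes match: box about 253 x 214 mm, and the bar sits at box (-57.6, 0.5), close to nominal. I'll start the reach.

```bash
python3 -m handwheel '[{"xyz":[-38,-45,4],"delta_rot":[0,0,0.11],"hand":-0.1},{"xyz":[-77,-90,8],"delta_rot":[0,0,0.22],"hand":-0.1},{"xyz":[-116,-136,12],"delta_rot":[0,0,0.35],"hand":-0.1},{"xyz":[-155,-182,16],"delta_rot":[0,0,0.5],"hand":-0.1},{"xyz":[-194,-228,20],"delta_rot":[0,0,0.65],"hand":-0.1}]'; python3 -c "
from h import *
go([.4647,-.148,.16],np.radians(-14.8))"
```

```text
time_s: 0.78
position: [0.3398, 0.2811, 0.2105]
tcp_rot: [[-0.475, 0.88, 0.001], [0.88, 0.475, 0.0], [-0.0, 0.001, -1.0]]
force: [1.8, 0.7, 0.9]
opening: 0.571
grasp_force: 0.0
t 0.775 shift [-436.9  -93.8   50.6] rot [0.001 0.    0.753] q6 -3.3088730624054192
```

```bash
python3 -m handwheel '[{"xyz":[-55,-12,6],"delta_rot":[0,0,0.12],"hand":-0.1},{"xyz":[-110,-24,12],"delta_rot":[0,0,0.24],"hand":-0.1},{"xyz":[-160,-35,18],"delta_rot":[0,0,0.36],"hand":-0.1},{"xyz":[-210,-46,24],"delta_rot":[0,0,0.46],"hand":-0.1},{"xyz":[-260,-56,30],"delta_rot":[0,0,0.56],"hand":-0.1}]'; python3 -c "
from h import *
go([.4647,-.148,.13],np.radians(-14.8))"
```

```text
time_s: 1.4
position: [0.4151, 0.026, 0.1804]
tcp_rot: [[0.065, 0.998, 0.0], [0.998, -0.065, 0.0], [0.0, 0.0, -1.0]]
force: [0.7, 0.2, 0.3]
opening: 0.548
grasp_force: 0.0
t 1.4 shift [-170.4   60.8   50.4] rot [ 0.    -0.     0.194] q6 -8.207577802641657
```

```bash
python3 -m handwheel '[{"xyz":[-50,18,12],"delta_rot":[0,0,0.06],"hand":-0.1},{"xyz":[-100,36,26],"delta_rot":[0,0,0.12],"hand":-0.1},{"xyz":[-145,52,38],"delta_rot":[0,0,0.194],"hand":-0.1},{"xyz":[-170,61,50],"delta_rot":[0,0,0.194],"hand":-0.1},{"xyz":[-170,61,50],"delta_rot":[0,0,0.194],"hand":-0.1}]'; python3 -c "
from h import *
go([.4647,-.148,.066],np.radians(-14.8))
snap('wrist','w1')"
```

```text
time_s: 2.02
position: [0.4656, -0.1475, 0.1297]
tcp_rot: [[0.255, 0.967, -0.0], [0.967, -0.255, 0.0], [0.0, -0.001, -1.0]]
force: [-0.5, -0.1, -0.0]
opening: 0.552
grasp_force: 0.0
t 2.025 shift [-0.7 -0.7 63.7] rot [-0.001 -0.     0.   ] q6 -15.925051531978113
```

View pics/w1.png

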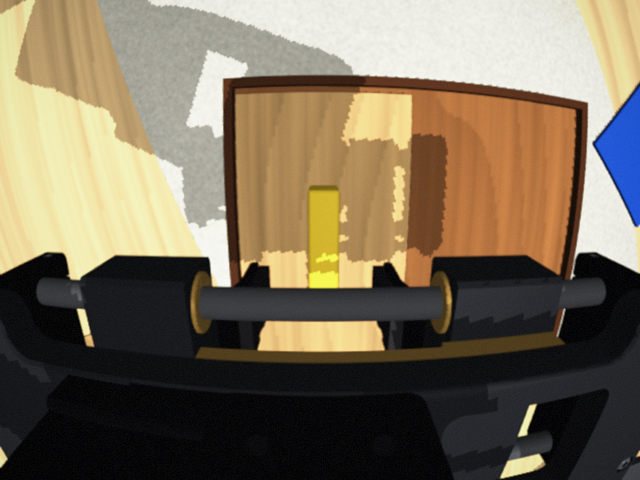

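The wrist view shows the yellow bar (columns 309–339) centred between the fingers (268 and 375) and parallel to them. Now I descend and close.

```bash
python3 -m handwheel '[{"xyz":[-1,-1,30],"delta_rot":[0,0,0],"hand":-0.1},{"xyz":[-1,-1,55],"delta_rot":[0,0,0],"hand":-0.1},{"xyz":[-1,-1,63],"delta_rot":[0,0,0],"hand":-0.1},{"xyz":[-1,-1,63],"delta_rot":[0,0,0],"hand":0.4},{"xyz":[-1,-1,63],"delta_rot":[0,0,0],"hand":1}]'; python3 -m handwheel '[{"xyz":[0,0,0],"delta_rot":[0,0,0],"hand":1},{"xyz":[0,0,0],"delta_rot":[0,0,0],"hand":1},{"xyz":[0,0,0],"delta_rot":[0,0,0],"hand":1},{"xyz":[0,0,0],"delta_rot":[0,0,0],"hand":1},{"xyz":[0,0,0],"delta_rot":[0,0,0],"hand":1}]'
```

```text
time_s: 2.7
position: [0.4646, -0.1463, 0.0685]
tcp_rot: [[0.252, 0.968, 0.001], [0.968, -0.252, -0.001], [-0.0, 0.002, -1.0]]
force: [1.2, 1.0, 0.7]
opening: 0.404
grasp_force: 0.0
time_s: 3.32
position: [0.4657, -0.1473, 0.0683]
tcp_rot: [[0.253, 0.968, 0.004], [0.968, -0.253, -0.002], [-0.001, 0.004, -1.0]]
force: [4.3, -0.5, 5.8]
opening: 0.205
grasp_force: 30.0
```

```bash
python3 -m handwheel '[{"xyz":[0,10,0],"delta_rot":[0,0,0],"hand":1},{"xyz":[0,25,0],"delta_rot":[0,0,0],"hand":1},{"xyz":[0,42,0],"delta_rot":[0,0,0],"hand":1},{"xyz":[0,58,0],"delta_rot":[0,0,0],"hand":1},{"xyz":[0,72,0],"delta_rot":[0,0,0],"hand":1}]';python3 -m handwheel '[{"xyz":[0,15,0],"delta_rot":[0,0,0],"hand":1},{"xyz":[0,30,0],"delta_rot":[0,0,0],"hand":1},{"xyz":[0,44,0],"delta_rot":[0,0,0],"hand":1},{"xyz":[0,52,0],"delta_rot":[0,0,0],"hand":1},{"xyz":[0,52,0],"delta_rot":[0,0,0],"hand":1}]'; python3 -c "
from h import *
snap('top','t3',(200,180,470,325),2.95)"
```

```text
time_s: 3.95
position: [0.5254, -0.1608, 0.068]
tcp_rot: [[0.251, 0.968, -0.018], [0.968, -0.25, 0.008], [0.003, -0.02, -1.0]]
force: [-14.7, 3.8, 21.8]
opening: 0.202
grasp_force: 30.0
time_s: 4.58
position: [0.5791, -0.1756, 0.0681]
tcp_rot: [[0.251, 0.968, -0.011], [0.968, -0.251, 0.004], [0.001, -0.012, -1.0]]
force: [-7.5, 3.1, 13.9]
opening: 0.203
grasp_force: 29.9
```

View pics/t3.png

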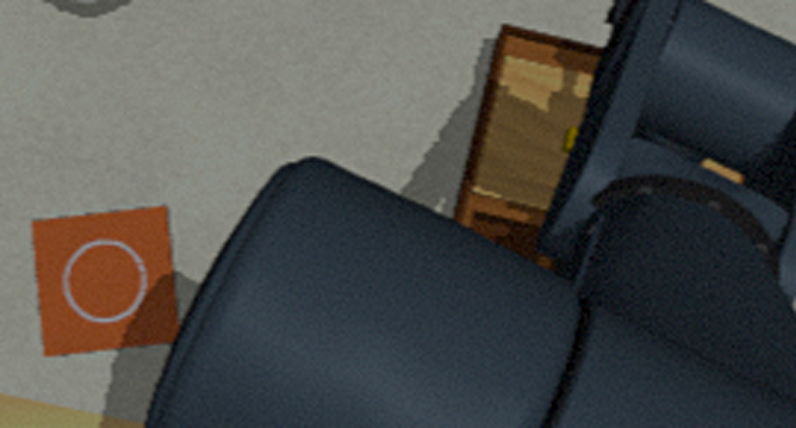

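The cover's near edge is past the wall of the pockets. I'll nudge it on toward the lip, release it and rise.

```bash
python3 -m handwheel '[{"xyz":[0,5,0],"delta_rot":[0,0,0],"hand":1},{"xyz":[0,11,0],"delta_rot":[0,0,0],"hand":1},{"xyz":[0,11,0],"delta_rot":[0,0,0],"hand":1},{"xyz":[0,11,0],"delta_rot":[0,0,0],"hand":0.2},{"xyz":[0,11,0],"delta_rot":[0,0,0],"hand":0}]';python3 -m handwheel '[{"xyz":[0,0,0],"delta_rot":[0,0,0],"hand":0},{"xyz":[0,0,-15],"delta_rot":[0,0,0],"hand":0},{"xyz":[0,-30,-60],"delta_rot":[0,0,0],"hand":0},{"xyz":[0,-80,-95],"delta_rot":[0,0,0],"hand":0},{"xyz":[0,-130,-110],"delta_rot":[0,0,0],"hand":0}]'; python3 -c "
from h import *
snap('wrist','w2');s=bot.read_state();print(s['position'])"
```

```text
time_s: 5.25
position: [0.5939, -0.1803, 0.067]
tcp_rot: [[0.252, 0.968, -0.002], [0.968, -0.252, 0.001], [0.0, -0.002, -1.0]]
force: [-0.9, 0.7, -0.3]
opening: 0.35
grasp_force: 0.0
time_s: 5.88
position: [0.4691, -0.1482, 0.1803]
tcp_rot: [[0.252, 0.968, 0.005], [0.968, -0.252, -0.003], [-0.002, 0.005, -1.0]]
force: [0.0, 0.0, 0.3]
opening: 0.504
grasp_force: 0.0
[ 0.4605709  -0.14383302  0.18001044]
```

View pics/w2.png

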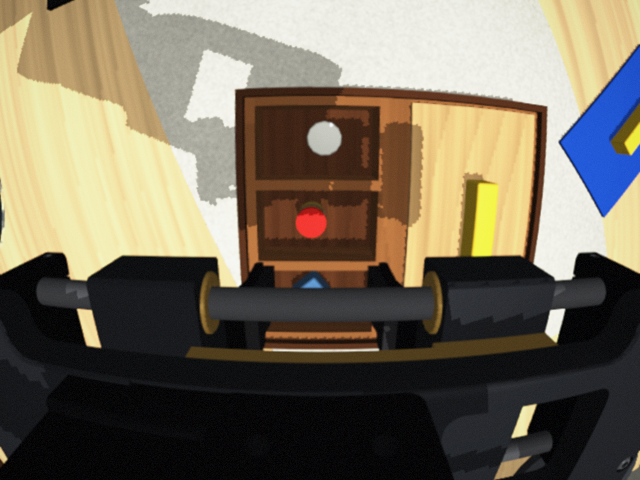

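The cover is slid back, and all three pockets are open. Visible are white (324,138), red top (311,223) and blue (312,283).

```bash
python3 - <<'E'
from h import *
O=np.array([.5208,-.1628]);yaw=np.radians(-14.8);X=np.array([np.cos(yaw),np.sin(yaw)]);Y=np.array([-X[1],X[0]])
im=vision.capture('wrist')
m=cv2.inRange(cv2.cvtColor(im,cv2.COLOR_RGB2HSV),(0,190,150),(6,255,255))|cv2.inRange(cv2.cvtColor(im,cv2.COLOR_RGB2HSV),(174,190,150),(180,255,255))
n,l,st,c=cv2.connectedComponentsWithStats(m);i=1+st[1:,4].argmax();print(st[i],c[i])
for n,uv,z in(('red',c[i],.042),('white',(324,138),.036),('blue',(312,283),.03),('boxcornerTL',(237,90),.056),('TR',(547,106),.056)):
    p=at('wrist',uv,z);q=p[:2]-O;print(n,p.round(4),(q@X).round(4),(q@Y).round(4))
p=at('wrist',c[i],.042)
go([p[0],p[1],.1],yaw);go([p[0],p[1],.023],yaw)
E
```

```text
[309 211  32  30 728] [324.36126374 225.83516484]
red [ 0.4656 -0.1494  0.042 ] -0.0568 -0.0011
white [ 0.4828 -0.0815  0.036 ] -0.0575 0.0689
blue [ 0.4417 -0.1992  0.03  ] -0.0672 -0.0554
boxcornerTL [ 0.4292 -0.0286  0.056 ] -0.1228 0.1064
TR [ 0.6729 -0.0924  0.056 ] 0.1291 0.1069
t 5.975 shift [-3.7  3.2 79.4] rot [-0.004 -0.001  0.003] q6 -15.941072863188257
t 5.975 shift [ -3.8   3.5 156.4] rot [-0.004 -0.001  0.003] q6 -15.941072863188257
```

Red is in the middle pocket at box (-57,-1), which is consistent. I'll descend partway and re-measure once settled.

```bash
python3 -m handwheel '[{"xyz":[-2,2,30],"delta_rot":[0,0,0],"hand":0},{"xyz":[-4,3,60],"delta_rot":[0,0,0],"hand":0},{"xyz":[-4,3,75],"delta_rot":[0,0,0],"hand":0},{"xyz":[-4,3,75],"delta_rot":[0,0,0],"hand":0},{"xyz":[-4,3,75],"delta_rot":[0,0,0],"hand":0}]'; python3 - <<'E'
from h import *
O=np.array([.5208,-.1628]);yaw=np.radians(-14.8);X=np.array([np.cos(yaw),np.sin(yaw)]);Y=np.array([-X[1],X[0]])
k=vision.camera_model('wrist');im=vision.capture('wrist');cv2.imwrite('pics/w3.png',im[:,:,::-1])
h=cv2.cvtColor(im,cv2.COLOR_RGB2HSV)
m=cv2.inRange(h,(0,190,150),(6,255,255))|cv2.inRange(h,(174,190,150),(180,255,255))
n,l,st,c=cv2.connectedComponentsWithStats(m);i=1+st[1:,4].argmax();print(st[i],c[i])
p=at('wrist',c[i],.042);q=p[:2]-O;print(p.round(4),q@X,q@Y)
go([p[0],p[1],.023],yaw)
E
```

```text
time_s: 6.6
position: [0.4715, -0.1526, 0.1032]
tcp_rot: [[0.252, 0.968, 0.001], [0.968, -0.252, -0.001], [-0.0, 0.001, -1.0]]
force: [-0.6, 0.5, -1.0]
opening: 0.497
grasp_force: 0.0
[ 283  226   41   38 1189] [302.72666106 244.28679563]
[ 0.4622 -0.1477  0.042 ] -0.06050950094158127 -0.00037309959003358335
t 6.65 shift [  2.5 -10.4  80.4] rot [0.002 0.001 0.003] q6 -16.279407153559493
```

View pics/w3.png

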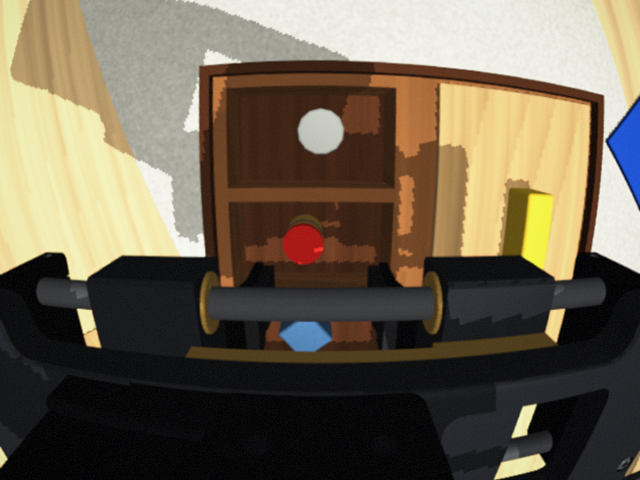

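The seal's red top is at (303,244), in the middle pocket, with white and blue either side. It's at box (-60.5,-0.4), so I shift (2.5,-10) and descend.

```bash
python3 -m handwheel '[{"xyz":[2,-6,0],"delta_rot":[0,0,0],"hand":0},{"xyz":[2,-10,10],"delta_rot":[0,0,0],"hand":0},{"xyz":[2,-10,25],"delta_rot":[0,0,0],"hand":0},{"xyz":[2,-10,35],"delta_rot":[0,0,0],"hand":0},{"xyz":[2,-10,35],"delta_rot":[0,0,0],"hand":0}]'; python3 - <<'E'
from h import *
go([.4622,-.1477,.023],np.radians(-14.8))
E
```

```text
time_s: 7.28
position: [0.4609, -0.1475, 0.0667]
tcp_rot: [[0.252, 0.968, -0.002], [0.968, -0.252, 0.001], [0.001, -0.002, -1.0]]
force: [0.8, 0.2, -0.5]
opening: 0.501
grasp_force: 0.0
t 7.275 shift [ 0.1  1.4 43.7] rot [-0.002 -0.001  0.003] q6 -16.39107874986231
```

```bash
python3 -m handwheel '[{"xyz":[0,1,15],"delta_rot":[0,0,0],"hand":0},{"xyz":[0,1,32],"delta_rot":[0,0,0],"hand":0},{"xyz":[0,1,43],"delta_rot":[0,0,0],"hand":0},{"xyz":[0,1,43],"delta_rot":[0,0,0],"hand":0},{"xyz":[0,1,43],"delta_rot":[0,0,0],"hand":0.4}]'; python3 -m handwheel '[{"xyz":[0,0,0],"delta_rot":[0,0,0],"hand":0.6},{"xyz":[0,0,0],"delta_rot":[0,0,0],"hand":1},{"xyz":[0,0,0],"delta_rot":[0,0,0],"hand":1},{"xyz":[0,0,0],"delta_rot":[0,0,0],"hand":1},{"xyz":[0,0,0],"delta_rot":[0,0,0],"hand":1}]'
```

```text
time_s: 7.9
position: [0.4627, -0.1482, 0.0247]
tcp_rot: [[0.252, 0.968, 0.0], [0.968, -0.252, -0.0], [-0.0, 0.0, -1.0]]
force: [-0.6, -0.1, 0.0]
opening: 0.449
grasp_force: 0.0
time_s: 8.52
position: [0.4626, -0.1482, 0.025]
tcp_rot: [[0.252, 0.968, 0.0], [0.968, -0.252, -0.0], [-0.0, 0.0, -1.0]]
force: [-1.3, -0.3, 5.9]
opening: 0.268
grasp_force: 30.0
```

```bash
python3 -m handwheel '[{"xyz":[0,0,-12],"delta_rot":[0,0,0],"hand":1},{"xyz":[0,0,-30],"delta_rot":[0,0,0],"hand":1},{"xyz":[0,0,-55],"delta_rot":[0,0,0],"hand":1},{"xyz":[0,0,-80],"delta_rot":[0,0,0],"hand":1},{"xyz":[0,0,-90],"delta_rot":[0,0,0],"hand":1}]'; python3 - <<'E'
from h import *
go([.4853,.2232,.115],np.radians(-14.8))
E
```

```text
time_s: 9.15
position: [0.4632, -0.1484, 0.1161]
tcp_rot: [[0.252, 0.968, 0.002], [0.968, -0.252, -0.001], [-0.001, 0.003, -1.0]]
force: [0.2, -0.4, -1.5]
opening: 0.27
grasp_force: 30.0
t 9.15 shift [365.2 -72.3   0.6] rot [0.003 0.001 0.003] q6 -16.35449966947365
```

```bash
python3 -m handwheel '[{"xyz":[20,-4,0],"delta_rot":[0,0,0],"hand":1},{"xyz":[55,-11,0],"delta_rot":[0,0,0],"hand":1},{"xyz":[100,-20,0],"delta_rot":[0,0,0],"hand":1},{"xyz":[145,-29,0],"delta_rot":[0,0,0],"hand":1},{"xyz":[190,-38,0],"delta_rot":[0,0,0],"hand":1}]';python3 -m handwheel '[{"xyz":[45,-9,0],"delta_rot":[0,0,0],"hand":1},{"xyz":[90,-18,0],"delta_rot":[0,0,0],"hand":1},{"xyz":[130,-26,0],"delta_rot":[0,0,0],"hand":1},{"xyz":[160,-32,0],"delta_rot":[0,0,0],"hand":1},{"xyz":[175,-34,0],"delta_rot":[0,0,0],"hand":1}]';python3 -m handwheel '[{"xyz":[0,0,10],"delta_rot":[0,0,0],"hand":1},{"xyz":[0,0,25],"delta_rot":[0,0,0],"hand":1},{"xyz":[0,0,40],"delta_rot":[0,0,0],"hand":1},{"xyz":[0,0,55],"delta_rot":[0,0,0],"hand":1},{"xyz":[0,0,55],"delta_rot":[0,0,0],"hand":1}]'; python3 - <<'E'
from h import *
go([.4853,.2232,.0275],np.radians(-14.8))
snap('side','s2',(240,180,400,280),5)
E
```

```text
time_s: 9.78
position: [0.4734, 0.0467, 0.1142]
tcp_rot: [[0.253, 0.968, -0.001], [0.968, -0.253, 0.0], [-0.0, -0.001, -1.0]]
force: [-0.3, 0.1, -1.4]
opening: 0.27
grasp_force: 30.0
time_s: 10.4
position: [0.4844, 0.2246, 0.1141]
tcp_rot: [[0.25, 0.968, -0.001], [0.968, -0.25, -0.0], [-0.0, -0.001, -1.0]]
force: [0.2, -0.6, -1.1]
opening: 0.269
grasp_force: 30.0
time_s: 11.02
position: [0.4839, 0.2225, 0.0578]
tcp_rot: [[0.253, 0.967, -0.004], [0.967, -0.253, -0.001], [-0.002, -0.003, -1.0]]
force: [-0.2, 1.3, -0.9]
opening: 0.265
grasp_force: 30.0
t 11.025 shift [ 1.1  1.3 30.3] rot [-0.003  0.002  0.002] q6 27.322507507304465
```

View pics/s2.png

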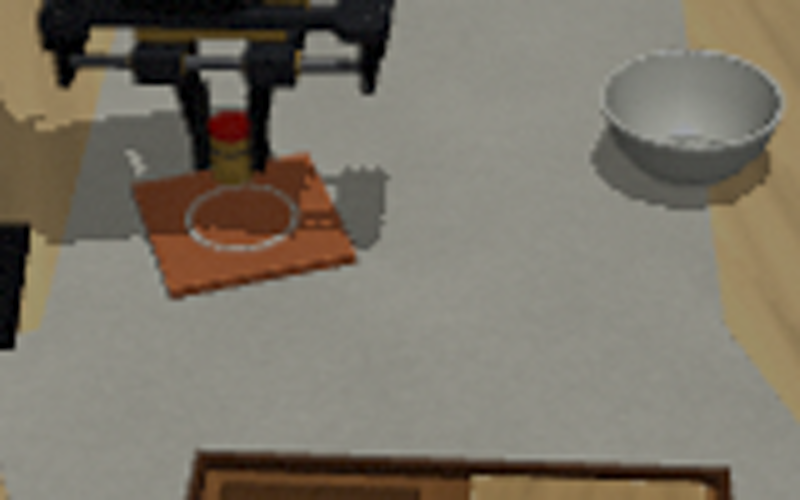

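The seal hangs upright (red top at (230,125)) above the circle (243,217). I'll lower it the remaining 30 mm.

```bash
python3 -m handwheel '[{"xyz":[1,1,12],"delta_rot":[0,0,0],"hand":1},{"xyz":[1,1,22],"delta_rot":[0,0,0],"hand":1},{"xyz":[1,1,28],"delta_rot":[0,0,0],"hand":1},{"xyz":[1,1,30],"delta_rot":[0,0,0],"hand":1},{"xyz":[1,1,30],"delta_rot":[0,0,0],"hand":1}]'
```

```text
time_s: 11.7
position: [0.4862, 0.224, 0.0295]
tcp_rot: [[0.252, 0.968, -0.0], [0.968, -0.252, -0.0], [-0.0, -0.0, -1.0]]
force: [0.7, -0.3, -0.1]
opening: 0.269
grasp_force: 30.0
```

```bash
python3 -m handwheel '[{"xyz":[0,0,1],"delta_rot":[0,0,0],"hand":1},{"xyz":[0,0,1.5],"delta_rot":[0,0,0],"hand":1},{"xyz":[0,0,2],"delta_rot":[0,0,0],"hand":1},{"xyz":[0,0,2],"delta_rot":[0,0,0],"hand":1},{"xyz":[0,0,2],"delta_rot":[0,0,0],"hand":1}]'
```

```text
time_s: 12.32
position: [0.4862, 0.2239, 0.0276]
tcp_rot: [[0.252, 0.968, -0.0], [0.968, -0.252, -0.0], [-0.0, -0.0, -1.0]]
force: [-0.1, 0.7, -1.4]
opening: 0.265
grasp_force: 30.0
```

```bash
python3 -m handwheel '[{"xyz":[0,0,0.5],"delta_rot":[0,0,0],"hand":1},{"xyz":[0,0,1],"delta_rot":[0,0,0],"hand":1},{"xyz":[0,0,1],"delta_rot":[0,0,0],"hand":1},{"xyz":[0,0,1],"delta_rot":[0,0,0],"hand":1},{"xyz":[0,0,1],"delta_rot":[0,0,0],"hand":1}]'
```

```text
time_s: 12.95
position: [0.4862, 0.224, 0.027]
tcp_rot: [[0.252, 0.968, 0.0], [0.968, -0.252, 0.0], [0.0, 0.0, -1.0]]
force: [-1.2, 0.1, 6.1]
opening: 0.268
grasp_force: 30.0
```

Contact (6 N upward). I'll release, wait and rise.

```bash
python3 -m handwheel '[{"xyz":[0,0,0],"delta_rot":[0,0,0],"hand":0.3},{"xyz":[0,0,0],"delta_rot":[0,0,0],"hand":0.2},{"xyz":[0,0,0],"delta_rot":[0,0,0],"hand":0.1},{"xyz":[0,0,0],"delta_rot":[0,0,0],"hand":0},{"xyz":[0,0,0],"delta_rot":[0,0,0],"hand":0}]';python3 -m handwheel '[{"xyz":[0,0,-10],"delta_rot":[0,0,0],"hand":0},{"xyz":[0,0,-30],"delta_rot":[0,0,0],"hand":0},{"xyz":[0,0,-60],"delta_rot":[0,0,0],"hand":0},{"xyz":[-50,0,-90],"delta_rot":[0,0,0],"hand":0},{"xyz":[-100,0,-120],"delta_rot":[0,0,0],"hand":0}]';python3 -m handwheel '[{"xyz":[0,0,0],"delta_rot":[0,0,0],"hand":0},{"xyz":[0,0,0],"delta_rot":[0,0,0],"hand":0},{"xyz":[0,0,0],"delta_rot":[0,0,0],"hand":0},{"xyz":[0,0,0],"delta_rot":[0,0,0],"hand":0},{"xyz":[0,0,0],"delta_rot":[0,0,0],"hand":0}]'; python3 - <<'E'
from h import *
snap('side','s3',(240,190,440,380),3)
E
```

```text
time_s: 13.58
position: [0.4862, 0.224, 0.0265]
tcp_rot: [[0.252, 0.968, -0.0], [0.968, -0.252, -0.0], [-0.0, -0.0, -1.0]]
force: [0.0, 0.3, 0.0]
opening: 0.493
grasp_force: 0.0
time_s: 14.2
position: [0.4609, 0.1265, 0.1481]
tcp_rot: [[0.25, 0.968, 0.001], [0.968, -0.25, -0.0], [0.0, 0.001, -1.0]]
force: [1.3, -0.7, 0.2]
opening: 0.501
grasp_force: 0.0
time_s: 14.82
position: [0.4608, 0.1278, 0.146]
tcp_rot: [[0.251, 0.968, -0.001], [0.968, -0.251, 0.0], [-0.0, -0.001, -1.0]]
force: [-0.2, -0.2, 0.6]
opening: 0.499
grasp_force: 0.0
```

View pics/s3.png

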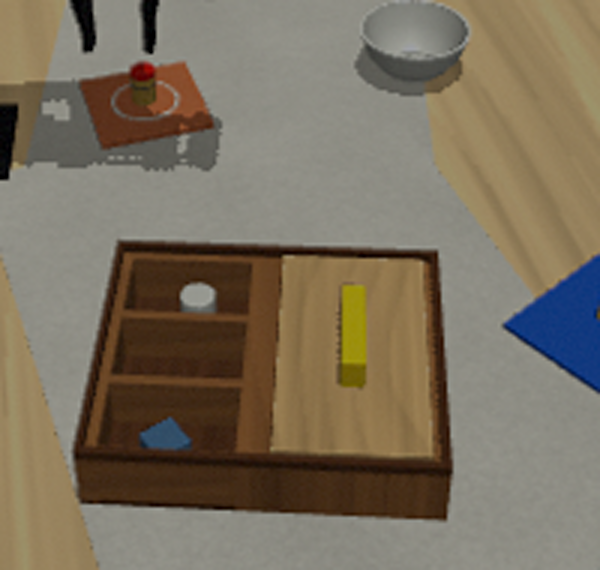

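The seal stands upright in the white circle ((144,85) within the ring at (145,100)). The cover lies flat at the far lip and the pockets are open.

```bash
python3 -c "
from rig import workorder
print(workorder.hand_in())"
```

```text
the job is handed in; nothing more can be done
None
```

I handed the job in at about 15 s of the 50 s allowed: the last picture shows the cover flat on the box at the far end with all three pockets open, and the seal upright inside the tile's circle; no verdict came back.

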